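Log a patient file and clamp it in the file press

TASK

Log the patient file lying in the press: take the stick scanner out of its holder, hold it still for two seconds pointing straight down about 8 cm above the middle of the barcode label, then stand it back in its holder and let go. Then flip the yellow safety catch well over, out of the lever's way, by its upright tab, and only after that pull the red-handled lever towards the robot as far as it goes and finish with the gripper still holding it there, for it springs back when released. Leave the mug, stamp, clip box and tape roll where they stand.

Things in the scene. Friction and masses are not known exactly. Their poses are not given: they have to be found in the camera images.
- press: fixed file press, blue base 12 mm thick. Origin: on the table under the lever's hinge; own +x points away from the robot (yaw within 0.2 rad), +y left. Bed with the file: own x -200..60, y -235..-20 mm; across it at x -25..25 a shaft and pressing bar, top 70 mm. Steel cheeks 85 mm high at y 22, -22, -226. Catch post 124 mm high at x 5..24, y 98..122 mm.
- label (a point): centre of the white 64 x 44 mm barcode label on the flat top of the patient file (200 x 150 mm, cream with brown covers, fixed on the bed, its top 32 mm above the table). z is up.
- holder: black round charging cup of the scanner, fixed to the table. Origin: centre of its underside. Cup 60 mm outside diameter, 52 mm bore, rim 50 mm high, inner floor 6 mm high; a 6 mm thick foot of 88 mm diameter.
- scanner: loose stick barcode scanner, grey, orange ring near its top, 160 mm long, 0.1 to 0.2 kg, upright in the holder. Origin: centre of its lower end, the reading window; it reads along its own -z. Head 42 mm in diameter up to 55 mm, then narrowing to a round handle, 30 mm in diameter from 75 to 156 mm above the lower end; grip it there from above at any yaw, at about 115 mm.
- catch (a joint): yellow L-shaped safety catch, rad. At 0 its 125 mm arm lies level to the right, across the robot side of the lever, and blocks it; its tab stands up. Grows as the tab is pushed to the left (press +y) and down, which raises the arm; stop at 1.4 (arm nearly upright). Starts at 0 to 0.12. 1 to 1.5 N at the tab's end moves it; it stays where left. Well over: above 1.0.
- catch_hinge (a point): point on the catch's hinge axis (along the press's own x), 110 mm above the table; the catch's arm (10 mm thick along press x, 12 mm high) and tab turn about it in the plane of this point.
- catch_tab (a point): centre of the upper end of the catch's tab, 80 mm from the hinge; the tab is 8 mm thick along press y and 14 mm wide along press x. Free space 60 mm wide lies to its right, between it and the lever's handle.
- lever (a joint): steel hand lever, rad, hinged along the press's own y. At 0 it leans 0.25 rad away from the robot; grows as its top is pulled towards the robot (press -x); stop at 0.75, leaning 0.5 rad towards the robot. A spring drives it back to 0: about 4 N at the handle at first, 8 N at the stop. With the catch down it gives only 0.1 to 0.2 rad.
- lever_hinge (a point): point on the lever's hinge axis, 60 mm above the table.
- lever_grip (a point): centre of the lever's red cross handle, a round bar 22 mm in diameter and 80 mm long along the press's own y, 150 mm from the lever's hinge (about 205 mm above the table at the start). Pinch it from above across the press's x. Below it runs the 14 x 16 mm shank (14 along x) to the hinge, so as the lever leans, let the gripper lean with it or keep the fingertips only just below the bar.
- mug: blue mug, bystander, 80 mm in diameter, 90 mm high, origin under its centre.
- stamp: dark wooden hand stamp, bystander, 40 mm in diameter, 80 mm high, origin under its centre.
- clip_box: cardboard box of clips, bystander, 90 x 65 x 40 mm, origin under its centre.
- tape_roll: roll of amber tape lying flat, bystander, 90 mm in diameter, 48 mm high, origin under its centre.
Mind the look-alikes: they are no part of the job. What is meant by the scanner is not green, and is the smaller of those in its own colour.

How it is judged:
By the outcome, as a careful person would: the job done as asked, in the order asked, and still so for the second after the job is handed in, while the arm keeps its last pose, push and grip.
It also fails if it takes over 72 s, if anything falls off the work surface, if the arm or the gripper's body presses on something with over 40 N, if the wrist force passes 120 N, or if a joint passes its speed limit or range.

ROBOT

A 7-joint arm with a two-finger parallel gripper is mounted at the origin on the work surface. World frame = base frame: x ahead of the robot, y to its left, z up, the work surface at z = 0. Lengths are in mm, angles in degrees, forces in N, time in s.
With the tool pointing down it reaches from about 350 to 900 mm from the base axis. Payload 7.2 kg.
Tool frame: the origin (TCP) lies at the centre of the arm's flange, where the gripper is bolted on; the fingertips stand 182 mm ahead of it and the grasp point (between the pads) lies 163 mm ahead of it; y points along the fingers, z is the direction in which the jaws open and shut, and the axes are right-handed (so a half turn about y gives the same grasp; the last joint's range is limited). The gripper opens to 88 mm and grips with 3 to 60 N. Pads are 20 mm wide; open, the fingers measure 115 mm over their backs; the gripper's body (75 mm by 178 mm) begins 61 mm behind the grasp point.
Start: joints at [-75.355, 23.554, -0.728, 91.456, 0.321, 64.991, -4.71], TCP at [198.865, 592.516, 404.653] pointing down, gripper open.
Joint ranges: [-169.25, 169.25], [-16.82, 113.86], [-84.01, 82.57], [7.8, 145.47], [-59.2, 239.2], [7.22, 106.19], [-163.78, 163.78]. Speed limits (degrees/s): [136.94, 136.94, 172.46, 172.46, 180, 180, 180].

INTERFACE

Orientations are given as [roll, pitch, yaw] about the fixed x, y, z axes, in that order (R = Rz(yaw) Ry(pitch) Rx(roll)).
In Python, from plant import env gives the robot as it stands.
- The arm moves only by the shell command python3 -m crank 'ROWS' [OPENING] [FORCE]. ROWS is a JSON object of lists of equal length, an entry for each row: "linear": the shift along the world's x, y, z in m, a list of three; "turn": the turn, a rotation vector about the world's x, y, z in rad, a list of three. A call has 1 to 8 rows; each row is the pose to reach, as a shift and turn from the pose commanded when the call began; what a row does not reach only later rows make up. A row lasts 1/12 s, in which the tool goes at most 41.7 mm and 7.16 degrees, less where a joint would pass 70% of its speed; a pose out of reach is approached as far as the arm can. A call with a gripper value outside its range is refused whole. OPENING is the gripper's target within -1 to 1 (shut at 1, half-way at 0, fully open at -1), set as the call begins (- or left out, the last holds). The fingers move at their own pace and stop on an object; FORCE is the grip in N (left out, the last holds). Time passes only in rows, so rows that repeat a pose let the fingers close. It gives the time, the measured TCP pose, the force and the opening at its end, in the units of the state.
- env.get_state(): the state, without advancing time (a new reading comes with each control period).
- env.get_image(name): name is "scene" or "top" or "wrist"; returns (picture, depth): 420x560x3 uint8, blue, green, red; 420x560 float32, mm along the optical axis (not along the pixel's ray), 0 where there is no reading.
- env.camera_info(name): a dict with "K" (3x3 intrinsics, pixels), "R" (3x3) and "t" (3): a world point X has camera coordinates R X + t; the wrist camera has in their place "T_tool_cam" (4x4, takes a point from camera to tool coordinates, whose origin is the TCP and whose axes are the tool frame's). Camera axes: x right, y down, z forward; pixel columns grow to the right and rows downward; lengths in mm; the calibration is good to about 2 mm. The wrist camera is an equidistant fisheye: a pixel r from the principal point sees the ray r / f radians off the axis. A picture is of the moment at which its call begins: read the wrist's pose just before it. camera_info takes no time and is no camera call.
- env.finish_job(): hands the job in, once; it reports no verdict.
The state is a dict: "clock": time; "joint_positions": joint angles; "qd": joint speeds; "joint_efforts": joint torques, N m; "tcp_pos": TCP position; "tool_rot": TCP orientation; "ft_force": force on the tool from outside, world axes, zero at the start; "wrist_torque": the same for the moment, N m; "grip_width": opening from 0.0 (shut) to 1.0 (fully open).
Only numpy, scipy, OpenCV 4.12 (cv2) and the standard library are available. Lean on these libraries where they do the work, as an engineer would, in place of code of your own. Each camera call takes 0.05 s, during which the arm holds its last target. There are 200 camera calls.

## Working session

There is one attempt and no reset: what is moved stays moved. The work goes in short steps, Python scripts to look and compute and a shell command to move; the robot and the scene stay as the last step left them, time stands still between calls to the robot, and variables do not carry over. Pictures are saved under pics/ and viewed, about 8 in all and at most 12, crops included, and the job is handed in when it is done.

```bash
ls; mkdir -p pics; cat > h.py <<'E'
import numpy as np, cv2
from plant import env
def ray(name,u,v):
    c=env.camera_info(name);K=np.array(c["K"]);R=np.array(c["R"]);t=np.array(c["t"])
    return -R.T@t, R.T@np.linalg.inv(K)@[u,v,1]
def onz(name,u,v,z):
    o,d=ray(name,u,v);return o+d*(z-o[2])/d[2]
def cloud(name,dep):
    c=env.camera_info(name);K=np.array(c["K"]);R=np.array(c["R"]);t=np.array(c["t"])
    v,u=np.mgrid[:dep.shape[0],:dep.shape[1]]
    p=np.stack([(u-K[0,2])/K[0,0]*dep,(v-K[1,2])/K[1,1]*dep,dep],-1)
    return (p-t)@R
E
python3 - <<'E'
from h import *
for n in("scene","top"):
    p,d=env.get_image(n);cv2.imwrite(f"pics/{n}0.png",p);np.save(f"{n}0.npy",d)
s=env.get_state();print(s)
for n in("scene","top","wrist"):print(env.camera_info(n))
E
```

```text
pics
{'clock': 0.1, 'joint_positions': array([-75.35425692,  23.59515676,  -0.72980501,  91.49777044,
         0.32136283,  64.99042641,  -4.71209149]), 'qd': array([-1.29339902e-01, -3.36888265e-02, -3.35453471e-02, -1.64442440e-01,
       -5.69940597e-02,  5.68226702e-02, -8.16014724e-05]), 'joint_efforts': array([ 2.31532307e-03, -5.89098644e+01,  6.43468872e-01, -2.91718286e+01,
       -5.37971046e-02,  1.43657552e-02,  4.27904547e-05]), 'tcp_pos': array([198.8144081 , 592.33711722, 403.90646609]), 'tool_rot': array([-9.00811136e+01, -5.60635762e-03, -1.85527565e+01]), 'ft_force': array([-0.10186663,  0.24236449, -0.02680267]), 'wrist_torque': array([ 0.01917256, -0.03048206,  0.03231664]), 'grip_width': 0.9983893141455952}
{'K': array([[413.72515729,   0.        , 289.06183806],
       [  0.        , 413.72515729, 206.26927969],
       [  0.        ,   0.        ,   1.        ]]), 'R': array([[ 0.80559793,  0.59234812, -0.01164825],
       [ 0.32478546, -0.45798321, -0.82750576],
       [-0.49550619,  0.66285375, -0.56133638]]), 't': array([-405.87862871,  -18.83839654, 1483.910
[... 196 characters left out ...]
-0.99975243, -0.00559314],
       [-0.99566183, -0.02094061, -0.09065878],
       [ 0.09051922,  0.00752129, -0.99586631]]), 't': array([  14.80014674,  498.19794108, 1445.86073499])}
{'K': array([[325.1922621 ,   0.        , 278.30341959],
       [  0.        , 325.1922621 , 208.28970083],
       [  0.        ,   0.        ,   1.        ]]), 'T_tool_cam': array([[ 1.14543707e-03,  9.65160147e-01,  2.61657367e-01,
        -7.14024240e+01],
       [ 1.58044917e-03, -2.61658960e-01,  9.65159101e-01,
         2.04562904e+01],
       [ 9.99998095e-01, -6.91992845e-04, -1.82510043e-03,
         8.08416392e-01],
       [ 0.00000000e+00,  0.00000000e+00,  0.00000000e+00,
         1.00000000e+00]])}
```

View pics/scene0.png

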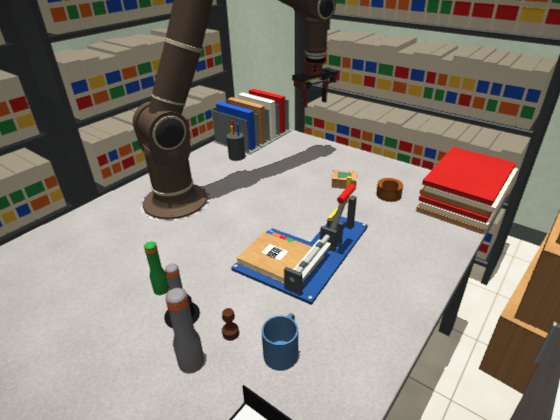

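View pics/top0.png

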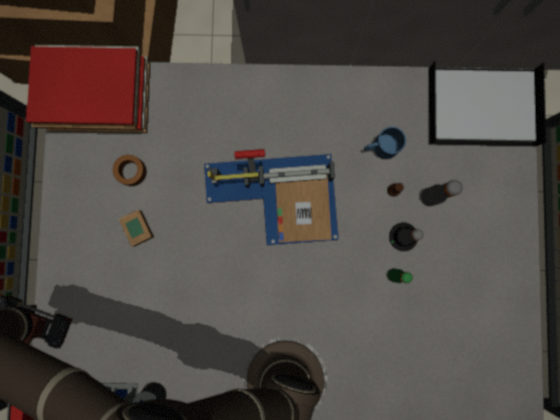

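Scene view: grey scanners at (173,290) in the black cup and at (185,330), the larger, standing free; a green one is at (158,268). In the top view these are (405,236), (440,190) and (400,276). The one in the cup is smaller and grey, so it fits. I'll confirm with an enlarged crop and measure at the same time.

```bash
python3 - <<'E'
from h import *
s=cv2.imread("pics/scene0.png");t=cv2.imread("pics/top0.png")
a=cv2.resize(s[225:385,130:310],(450,400),interpolation=cv2.INTER_CUBIC)
b=cv2.resize(t[140:255,195:345],(0,0),fx=2.3,fy=2.3,interpolation=cv2.INTER_CUBIC)
c=cv2.resize(t[170:290,370:470],(0,0),fx=2.3,fy=2.3,interpolation=cv2.INTER_CUBIC)
e=cv2.resize(s[165:300,225:375],(330,297),interpolation=cv2.INTER_CUBIC)
o=np.zeros((580,790,3),np.uint8);o[:400,:450]=np.clip(a*1.5,0,255);o[:264,450:795][:, :340]=np.clip(b*2.,0,255)[:264,:340];o[270:546,455:685]=np.clip(c*2.,0,255);
cv2.imwrite("pics/crop1.png",o)
hsv=cv2.cvtColor(t,cv2.COLOR_BGR2HSV);D=np.load("top0.npy");P=cloud("top",D)
def comps(n,img,lo,hi,amin=8,roi=None):
    m=cv2.inRange(cv2.cvtColor(img,cv2.COLOR_BGR2HSV),lo,hi)
    if roi: z=np.zeros_like(m);x0,y0,x1,y1=roi;z[y0:y1,x0:x1]=1;m=m*z
    k,l,st,ce=cv2.connectedComponentsWithStats(m)
    for i in range(1,k):
        if st[i,4]>=amin: print(n,st[i],ce[i].round(1),np.median(P[l==i],0).round(0) if img is t else '')
    return m
comps("red",t,(0,180,60),(6,255,255),roi=(195,140,345,255));comps("yel",t,(20,120,60),(35,255,255),roi=(195,140,345,255))
m=comps("blue",t,(100,120,40),(125,255,255),30,roi=(195,140,345,255))
comps("white",t,(0,0,130),(180,60,255),30,roi=(280,185,330,235))
comps("orange",t,(2,100,40),(18,255,255),5,roi=(375,160,470,290))
comps("s-red",s,(0,180,80),(6,255,255),roi=(225,165,375,300));comps("s-yel",s,(18,140,80),(35,255,255),6,roi=(225,165,375,300))
pts=P[m>0];pts=pts[abs(pts[:,2]-12)<8];print("base z",np.median(pts[:,2]),len(pts))
cn,_=cv2.findContours(m,0,2);c=max(cn,key=cv2.contourArea)
q=np.array([onz("top",*x[0],12)[:2] for x in c],np.float32)
print("rect",cv2.minAreaRect(q),cv2.boxPoints(cv2.minAreaRect(q)))
E
```

```text
red [235 150  29   8 167] [249.3 153.7] [623. 104. 215.]
yel [208 172   4   5  15] [209.5 173.7] [573. 210. 188.]
yel [214 173  45   7 158] [236.9 175.9] [580. 142. 118.]
blue [255 155  76  17 625] [291.4 161.8] [643.  -7.  12.]
blue [209 161  39  13 332] [229.8 166.9] [624. 176.  12.]
blue [ 206  175   72   69 1700] [247.4 198.3] [543. 112.  12.]
blue [329 181   8  54 241] [332.3 208.4] [ 502. -132.   13.]
white [296 202  15   6  78] [302.5 204.4] [513. -42.  32.]
white [297 218  14   6  69] [303.3 221. ] [463. -45.  33.]
orange [395 184   8  11  52] [398.4 187.4] [ 563. -315.   79.]
orange [445 184   7  12  22] [446.6 190.4] [ 538. -408.  204.]
orange [411 231   2   5   5] [411.2 233. ] [ 429. -332.  149.]
s-red [338 184  17  19 145] [346.1 192.9] 
s-red [280 236   6   3  13] [282.5 237.1] 
s-yel [345 176   7  11  45] [348.  180.8] 
s-yel [328 208  10  13  44] [332.2 214.5] 
base z 12.28935003102266 2822
rect ((496.4815673828125, 139.13356018066406), (226.7183074951172, 191.27587890625), 87.39834594726562) [[395.79663   30.232437]
 [586.87537   21.550064]
 [597.1665   248.03468 ]
 [406.08777  256.71704 ]]
```

View pics/crop1.png

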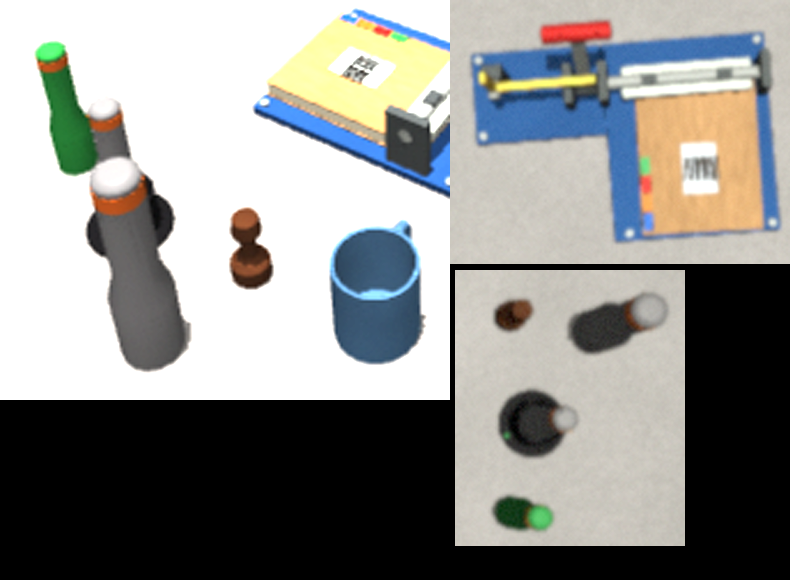

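The crop confirms it: the smaller grey scanner stands in the black cup (top view (405,236)). The free-standing grey one is bigger, and the other is green. Next I'll refine the yaw, label, scanner and tab positions.

```bash
python3 - <<'E'
from h import *
np.set_printoptions(suppress=True,precision=1)
t=cv2.imread("pics/top0.png");D=np.load("top0.npy");P=cloud("top",D);H=cv2.cvtColor(t,cv2.COLOR_BGR2HSV)
r=np.zeros(t.shape[:2],bool);r[140:255,195:345]=1
m=(cv2.inRange(H,(100,120,40),(125,255,255))>0)&r&(abs(P[...,2]-12)<8)
q=P[m][:,:2].astype(np.float32);R=cv2.minAreaRect(q);print("base",R);print(cv2.boxPoints(R))
m=(cv2.inRange(H,(0,180,60),(6,255,255))>0)&r&(P[...,2]>150);q=P[m];c=q.mean(0);print("handle",c,q.min(0),q.max(0),np.linalg.svd(q-c)[2][0])
m=(cv2.inRange(H,(20,120,60),(35,255,255))>0)&r
q=P[m&(P[...,2]>150)];print("tab top",q.mean(0),q.min(0),q.max(0));q=P[m&(P[...,2]<135)];print("arm",q.mean(0),q.min(0),q.max(0),np.linalg.svd(q-q.mean(0))[2][0])
# cheeks/post
m=r&(P[...,2]>100)&(P[...,2]<130)&(H[...,1]<100);q=P[m];print("post/grey>100",len(q),q.mean(0),q.min(0),q.max(0))
# label
w=cv2.inRange(H,(0,0,120),(180,60,255));w[:, :285]=0;w[:,322:]=0;w[:195]=0;w[232:]=0;n=cv2.findNonZero(cv2.morphologyEx(w,cv2.MORPH_CLOSE,np.ones((9,9))))
R=cv2.minAreaRect(n.astype(np.float32));print("label",R,onz("top",*R[0],32))
b=cv2.boxPoints(R);print(np.array([onz("top",*x,32) for x in b]))
# scanner
r=np.zeros(t.shape[:2],bool);r[215:255,380:430]=1
q=P[r&(P[...,2]>148)&(P[...,2]<185)];print("scanner top",len(q),q.mean(0),q.min(0),q.max(0))
q=P[r&(P[...,2]>3)&(P[...,2]<9)];print("foot",len(q),q.min(0),q.max(0)); print(cv2.minEnclosingCircle(q[:,:2].astype(np.float32)))
q=P[r&(P[...,2]>46)&(P[...,2]<53)];print("rim",len(q),q.min(0),q.max(0)); print(cv2.minEnclosingCircle(q[:,:2].astype(np.float32)))
E
```

```text
base ((523.44140625, 52.53773498535156), (254.51565551757812, 379.2502746582031), 5.844295501708984)
[[ 377.5  228.2]
 [ 416.2 -149.1]
 [ 669.3 -123.1]
 [ 630.7  254.1]]
handle [621.9 104.4 222.9] [364.8  14.4 207.9] [ 634.3  142.1 1485.1] [-0.2 -0.1  1. ]
tab top [573.3 211.  187.2] [567.5 208.  176.4] [578.1 215.  194. ]
arm [580.  145.1 115.9] [569.2  86.   60.3] [597.9 207.1 130. ] [-0.1  1.  -0. ]
post/grey>100 106 [584.6 182.  119.6] [560.4  86.3 101.5] [605.6 223.  129.8]
label ((302.852294921875, 212.84153747558594), (22.409887313842773, 15.365195274353027), 86.8201675415039) [487.5 -44.2  32. ]
[[518.8 -19.2  32. ]
 [522.3 -64.3  32. ]
 [456.3 -69.   32. ]
 [452.8 -24.1  32. ]]
scanner top 117 [ 424.2 -343.5  163.5] [ 410.3 -361.   148.5] [ 440.  -331.   173.1]
foot 447 [ 372.  -422.7    3. ] [ 490.4 -275.8    9. ]
((431.55401611328125, -349.6566162109375), 92.42035675048828)
rim 68 [ 396.1 -371.2   46. ] [ 454.3 -315.9   52.9]
((424.9417724609375, -345.3456726074219), 30.078018188476562)
```

Positions (mm):
- Holder and scanner: about (425,-345)
- Label: (488,-44,32)
- Press: origin about (585,101), yaw about 0.09
- Tab top: (573,211)
- Handle: (622,104,205)

Now I'll move round to the scanner.

```bash
python3 -m crank '{"linear":[[0.03,-0.03,0.02],[0.06,-0.06,0.03],[0.09,-0.09,0.04],[0.12,-0.12,0.05],[0.15,-0.15,0.05],[0.18,-0.18,0.05],[0.2,-0.2,0.05],[0.22,-0.22,0.05]],"turn":[[0,0,0],[0,0,0],[0,0,0],[0,0,0],[0,0,0],[0,0,0],[0,0,0],[0,0,0]]}' -1 && python3 -m crank '{"linear":[[0.02,-0.035,0],[0.04,-0.07,0],[0.05,-0.11,0],[0.06,-0.15,0],[0.07,-0.19,0],[0.07,-0.23,0],[0.07,-0.27,0],[0.07,-0.3,0]],"turn":[[0,0,0],[0,0,0],[0,0,0],[0,0,0],[0,0,0],[0,0,0],[0,0,0],[0,0,0]]}' && python3 -c "from plant import env;print(env.get_state())"
```

```text
clock: 0.77
tcp_pos: [421.4, 369.0, 454.7]
tool_rot: [-90.0, -0.1, -18.7]
ft_force: [-0.1, -0.0, -0.1]
grip_width: 0.997
clock: 1.43
tcp_pos: [488.5, 68.9, 454.5]
tool_rot: [-90.0, 0.0, -18.7]
ft_force: [0.6, 0.3, -0.2]
grip_width: 1.0
{'clock': 1.4333, 'joint_positions': array([-29.20452851,   7.81624157,  17.50790185, 106.25381123,
        -2.52167055,  66.34023658,  60.45776515]), 'qd': array([24.88191352, -6.30480312, 13.80889099,  7.47640507, -0.69841584,
       -1.46166648, 39.07262311]), 'joint_efforts': array([ -3.31017517, -37.0086658 ,   0.11420831, -29.28766429,
        -0.13086193,   0.17796034,  -0.90814574]), 'tcp_pos': array([488.46641915,  68.85888188, 454.49705936]), 'tool_rot': array([-9.00465461e+01,  9.61503975e-03, -1.87065665e+01]), 'ft_force': array([ 0.6400607 ,  0.33729259, -0.17854787]), 'wrist_torque': array([-0.00019043, -0.02232842,  0.03341926]), 'grip_width': 0.9996878065743064}
```

```bash
python3 -m crank '{"linear":[[0.01,-0.035,0],[0.01,-0.07,0],[0.01,-0.11,0],[0.01,-0.15,0],[0.0,-0.19,0],[0.0,-0.23,0],[-0.01,-0.265,0],[-0.02,-0.3,0]],"turn":[[0,0,0],[0,0,0],[0,0,0],[0,0,0],[0,0,0],[0,0,0],[0,0,0],[0,0,0]]}' && python3 -m crank '{"linear":[[-0.01,-0.03,0],[-0.02,-0.06,-0.01],[-0.03,-0.09,-0.02],[-0.043,-0.114,-0.03],[-0.043,-0.114,-0.03],[-0.043,-0.114,-0.03],[-0.043,-0.114,-0.03]],"turn":[[0,0,0],[0,0,0],[0,0,0],[0,0,0],[0,0,0],[0,0,0],[0,0,0]]}' && python3 - <<'E'
from h import *
s=env.get_state();p,d=env.get_image("wrist");cv2.imwrite("pics/w1.png",p);np.save("w1.npy",d);np.savez("w1s.npz",p=s["tcp_pos"],r=s["tool_rot"])
print(s["tcp_pos"],s["joint_positions"])
E
```

```text
clock: 2.1
tcp_pos: [468.2, -229.3, 454.4]
tool_rot: [-90.0, 0.0, -18.6]
ft_force: [0.4, -0.1, -0.5]
grip_width: 0.999
clock: 2.68
tcp_pos: [426.2, -341.0, 424.4]
tool_rot: [-90.0, 0.0, -18.5]
ft_force: [0.7, -0.5, 0.3]
grip_width: 0.999
[ 426.18210018 -340.97558481  424.44878817] [  6.62864093  16.0754997   33.64565776 102.80324377  -9.84298912
  64.08405207 115.02734207]
```

View pics/w1.png

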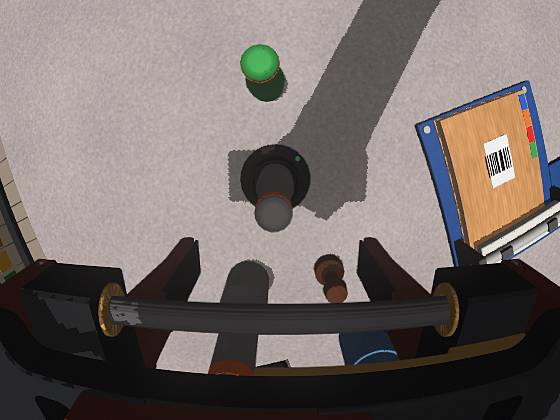

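The wrist view shows the grey scanner top at (273,212) between the open fingers, the label at (498,160), and the big scanner beyond at (240,368). I'll get positions from the rays.

```bash
cat >> h.py <<'E'
from scipy.spatial.transform import Rotation as Ro
def wray(u,v,p,r):
    c=env.camera_info("wrist");K=c["K"];T=np.array(c["T_tool_cam"])
    x=np.array([(u-K[0,2])/K[0,0],(v-K[1,2])/K[1,1]]);th=np.linalg.norm(x)
    d=np.r_[x/max(th,1e-9)*np.sin(th),np.cos(th)]
    M=Ro.from_euler("xyz",r,degrees=True).as_matrix()
    return M@T[:3,3]+p, M@T[:3,:3]@d
def wz(u,v,z,p,r):
    o,d=wray(u,v,p,r);return o+d*(z-o[2])/d[2]
E
python3 - <<'E'
from h import *
np.set_printoptions(suppress=True,precision=1)
s=np.load("w1s.npz");p,r=s["p"],s["r"]
i=cv2.imread("pics/w1.png");D=np.load("w1.npy")
for u,v,z in[(273,212,166),(498,160,32),(276,178,6),(240,366,0)]:
    print(u,v,wz(u,v,z,p,r))
w=cv2.inRange(cv2.cvtColor(i,cv2.COLOR_BGR2HSV),(0,0,170),(180,40,255));w[:130]=0;w[192:]=0;w[:,:480]=0;w[:,518:]=0
R=cv2.minAreaRect(cv2.findNonZero(cv2.morphologyEx(w,3,np.ones((9,9)))));print("label",R,wz(*R[0],32,p,r))
for u,v in[(273,212),(235,370),(235,300)]:
    o,d=wray(u,v,p,r);_,a=wray(278.3034,208.2897,p,r);a/=np.linalg.norm(a);print(D[v,u],o+d*D[v,u]/(d@a))
t=cloud("top",np.load("top0.npy"))
for u,v in[(453,187),(448,190),(405,277),(408,277)]:print("top",u,v,t[v,u])
E
```

```text
273 212 [ 421.2 -343.   166. ]
498 160 [484.6 -46.7  32. ]
276 178 [ 422.9 -342.5    6. ]
240 366 [ 696.3 -497.9    0. ]
label ((499.3411865234375, 160.5352783203125), (49.3516845703125, 24.730073928833008), 77.47119140625) [486.  -44.4  32. ]
248.30618 [ 421.4 -343.1  165.1]
243.0224 [ 528.9 -412.5  204.2]
347.25992 [ 521.9 -423.2   95.3]
top 453 187 [ 546.  -420.2  222.3]
top 448 190 [ 538.4 -408.3  219.4]
top 405 277 [ 311.9 -312.4  159.7]
top 408 277 [ 312.1 -319.7  162.1]
```

```bash
python3 -m crank '{"linear":[[-0.0035,-0.002,-0.025],[-0.0035,-0.002,-0.05],[-0.0035,-0.002,-0.075],[-0.0035,-0.002,-0.1],[-0.0035,-0.002,-0.12],[-0.0035,-0.002,-0.135],[-0.0035,-0.002,-0.14],[-0.0035,-0.002,-0.14]],"turn":[[0,0,0],[0,0,0],[0,0,0],[0,0,0],[0,0,0],[0,0,0],[0,0,0],[0,0,0]]}' && python3 -m crank '{"linear":[[0,0,0],[0,0,0],[0,0,0],[0,0,0],[0,0,0],[0,0,0],[0,0,0],[0,0,0]],"turn":[[0,0,0],[0,0,0],[0,0,0],[0,0,0],[0,0,0],[0,0,0],[0,0,0],[0,0,0]]}' 1 25 && python3 -m crank '{"linear":[[0,0,0],[0,0,0],[0,0,0],[0,0,0]],"turn":[[0,0,0],[0,0,0],[0,0,0],[0,0,0]]}'
```

```text
clock: 3.4
tcp_pos: [423.0, -342.3, 283.8]
tool_rot: [-90.0, 0.1, -18.4]
ft_force: [0.5, 0.1, 0.2]
grip_width: 1.001
clock: 4.07
tcp_pos: [422.3, -343.5, 284.7]
tool_rot: [-90.0, -0.0, -18.6]
ft_force: [0.2, 0.1, -0.1]
grip_width: 0.431
clock: 4.4
tcp_pos: [422.3, -343.5, 284.6]
tool_rot: [-90.0, 0.0, -18.6]
ft_force: [-0.7, -0.8, 0.0]
grip_width: 0.341
```

```bash
python3 -m crank '{"linear":[[0,0,0.01],[0,0,0.025],[0,0,0.045],[0,0,0.065],[0,0,0.085],[0,0,0.1],[0,0,0.11],[0,0,0.11]],"turn":[[0,0,0],[0,0,0],[0,0,0],[0,0,0],[0,0,0],[0,0,0],[0,0,0],[0,0,0]]}' && python3 -m crank '{"linear":[[0.005,0.015,0],[0.012,0.045,0],[0.02,0.08,0],[0.03,0.12,0],[0.04,0.16,0],[0.045,0.195,0],[0.05,0.225,0],[0.055,0.25,0]],"turn":[[0,0,0],[0,0,0],[0,0,0],[0,0,0],[0,0,0],[0,0,0],[0,0,0],[0,0,0]]}' && python3 -m crank '{"linear":[[0.004,0.02,-0.001],[0.0085,0.04,-0.003],[0.0095,0.0485,-0.004],[0.0095,0.0495,-0.004],[0.0095,0.0495,-0.004],[0.0095,0.0495,-0.004]],"turn":[[0,0,0],[0,0,0],[0,0,0],[0,0,0],[0,0,0],[0,0,0]]}' && python3 - <<'E'
from h import *
p,d=env.get_image("scene")
s=env.get_state();print(s["tcp_pos"],s["tool_rot"],s["ft_force"])
w,d=env.get_image("wrist")
a=cv2.resize(p[150:310,150:390],(480,320),interpolation=2)
o=np.zeros((320,800,3),np.uint8);o[:,:480]=a;o[:240,480:]=cv2.resize(w,(320,240),interpolation=3);cv2.imwrite("pics/scan.png",o)
E
```

```text
clock: 5.07
tcp_pos: [422.5, -343.9, 396.9]
tool_rot: [-90.0, -0.2, -18.6]
ft_force: [0.2, -0.1, -2.4]
grip_width: 0.338
clock: 5.73
tcp_pos: [477.1, -90.7, 393.8]
tool_rot: [-90.0, 0.1, -18.4]
ft_force: [0.9, -0.3, -2.6]
grip_width: 0.338
clock: 6.23
tcp_pos: [486.6, -45.3, 390.5]
tool_rot: [-90.0, 0.0, -18.6]
ft_force: [0.3, -0.4, -1.4]
grip_width: 0.339
[486.58380558 -45.48759068 390.60787615] [-9.00277378e+01  1.87824646e-03 -1.86743351e+01] [-0.365332    0.49660979 -1.39083338]
```

View pics/scan.png

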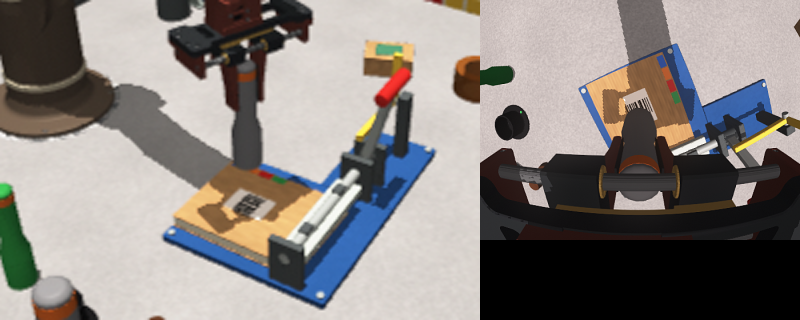

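The picture shows the scanner gripped upright (body from (245,70) to (247,165)) above the label. I'll hold for 2.7 s.

```bash
python3 -m crank '{"linear":[[0,0.001,0],[0,0.001,0],[0,0.001,0],[0,0.001,0],[0,0.001,0],[0,0.001,0],[0,0.001,0],[0,0.001,0]],"turn":[[0,0,0],[0,0,0],[0,0,0],[0,0,0],[0,0,0],[0,0,0],[0,0,0],[0,0,0]]}' && for i in 1 2 3; do python3 -m crank '{"linear":[[0,0,0],[0,0,0],[0,0,0],[0,0,0],[0,0,0],[0,0,0],[0,0,0],[0,0,0]],"turn":[[0,0,0],[0,0,0],[0,0,0],[0,0,0],[0,0,0],[0,0,0],[0,0,0],[0,0,0]]}';done && python3 -m crank '{"linear":[[0,0,0],[0,0,0],[0,0,0],[0,0,0],[0,0,0],[0,0,0]],"turn":[[0,0,0],[0,0,0],[0,0,0],[0,0,0],[0,0,0],[0,0,0]]}'
```

```text
clock: 7.0
tcp_pos: [486.9, -43.0, 390.7]
tool_rot: [-90.0, -0.0, -18.5]
ft_force: [0.9, 0.3, -1.7]
grip_width: 0.337
clock: 7.67
tcp_pos: [486.9, -43.0, 390.7]
tool_rot: [-90.0, -0.0, -18.6]
ft_force: [0.8, 0.1, -1.4]
grip_width: 0.333
clock: 8.33
tcp_pos: [486.9, -43.0, 390.7]
tool_rot: [-90.0, 0.0, -18.6]
ft_force: [-0.2, 0.1, -1.3]
grip_width: 0.335
clock: 9.0
tcp_pos: [486.9, -43.0, 390.7]
tool_rot: [-90.0, -0.0, -18.6]
ft_force: [1.1, -0.3, -2.6]
grip_width: 0.34
clock: 9.5
tcp_pos: [486.9, -43.0, 390.7]
tool_rot: [-90.0, -0.0, -18.6]
ft_force: [0.1, -0.4, -1.5]
grip_width: 0.338
```

```bash
python3 -m crank '{"linear":[[-0.002,-0.01,0.004],[-0.009,-0.04,0.004],[-0.016,-0.075,0.004],[-0.024,-0.115,0.004],[-0.032,-0.155,0.004],[-0.04,-0.195,0.004],[-0.048,-0.23,0.004],[-0.055,-0.26,0.004]],"turn":[[0,0,0],[0,0,0],[0,0,0],[0,0,0],[0,0,0],[0,0,0],[0,0,0],[0,0,0]]}' && python3 -m crank '{"linear":[[-0.005,-0.025,0],[-0.0085,-0.037,0],[-0.0095,-0.0405,0],[-0.0095,-0.0405,0],[-0.0095,-0.0405,0],[-0.0095,-0.0405,0],[-0.0095,-0.0405,0]],"turn":[[0,0,0],[0,0,0],[0,0,0],[0,0,0],[0,0,0],[0,0,0],[0,0,0]]}' && python3 -m crank '{"linear":[[0,0,-0.01],[0,0,-0.025],[0,0,-0.04],[0,0,-0.055],[0,0,-0.07],[0,0,-0.085],[0,0,-0.095],[0,0,-0.1]],"turn":[[0,0,0],[0,0,0],[0,0,0],[0,0,0],[0,0,0],[0,0,0],[0,0,0],[0,0,0]]}' && python3 -m crank '{"linear":[[0,0,-0.004],[0,0,-0.007],[0,0,-0.009],[0,0,-0.0095],[0,0,-0.0095]],"turn":[[0,0,0],[0,0,0],[0,0,0],[0,0,0],[0,0,0]]}'
```

```text
clock: 10.17
tcp_pos: [430.1, -306.3, 395.3]
tool_rot: [-90.0, -0.0, -18.7]
ft_force: [0.5, 0.5, -1.7]
grip_width: 0.334
clock: 10.75
tcp_pos: [423.0, -342.3, 394.7]
tool_rot: [-90.0, -0.0, -18.4]
ft_force: [-0.2, -0.4, -1.6]
grip_width: 0.334
clock: 11.42
tcp_pos: [422.3, -342.6, 292.9]
tool_rot: [-90.0, 0.1, -18.5]
ft_force: [0.2, -0.2, -2.5]
grip_width: 0.333
clock: 11.83
tcp_pos: [422.5, -343.6, 285.5]
tool_rot: [-90.0, -0.0, -18.5]
ft_force: [0.3, -0.0, -1.6]
grip_width: 0.334
```

```bash
python3 -m crank '{"linear":[[0,0,-0.0012],[0,0,-0.0012],[0,0,-0.0012]],"turn":[[0,0,0],[0,0,0],[0,0,0]]}' && python3 -m crank '{"linear":[[0,0,0],[0,0,0],[0,0,0],[0,0,0],[0,0,0],[0,0,0],[0,0,0],[0,0,0]],"turn":[[0,0,0],[0,0,0],[0,0,0],[0,0,0],[0,0,0],[0,0,0],[0,0,0],[0,0,0]]}' -0.3 && python3 -m crank '{"linear":[[0,0,0.01],[0,0,0.03],[0,0,0.06],[0,0,0.09],[0,0,0.12],[0,0,0.145],[0,0,0.16],[0,0,0.16]],"turn":[[0,0,0],[0,0,0],[0,0,0],[0,0,0],[0,0,0],[0,0,0],[0,0,0],[0,0,0]]}' && python3 - <<'E'
from h import *
s=env.get_state();w,d=env.get_image("wrist");p,_=env.get_image("scene")
o=np.zeros((420,800,3),np.uint8);o[:,:500]=w[:,30:530];o[:300,500:]=cv2.resize(p[220:380,130:290],(300,300),interpolation=2);cv2.imwrite("pics/back.png",o)
print(s["tcp_pos"],s["tool_rot"],s["joint_positions"])
E
```

```text
clock: 12.08
tcp_pos: [422.5, -343.7, 284.6]
tool_rot: [-90.0, -0.1, -18.6]
ft_force: [-0.2, -0.4, 3.9]
grip_width: 0.333
clock: 12.75
tcp_pos: [422.3, -343.5, 283.9]
tool_rot: [-90.0, 0.0, -18.6]
ft_force: [0.8, 0.5, 0.1]
grip_width: 0.651
clock: 13.42
tcp_pos: [422.4, -344.3, 448.2]
tool_rot: [-90.0, -0.4, -18.6]
ft_force: [-0.8, -0.8, 0.1]
grip_width: 0.65
[ 422.42232397 -344.32637531  448.1717702 ] [-90.04718423  -0.35865646 -18.58003724] [  5.52689622  14.73873222  35.36037538 101.26229583  -9.32976291
  66.55376461 115.09497639]
```

View pics/back.png

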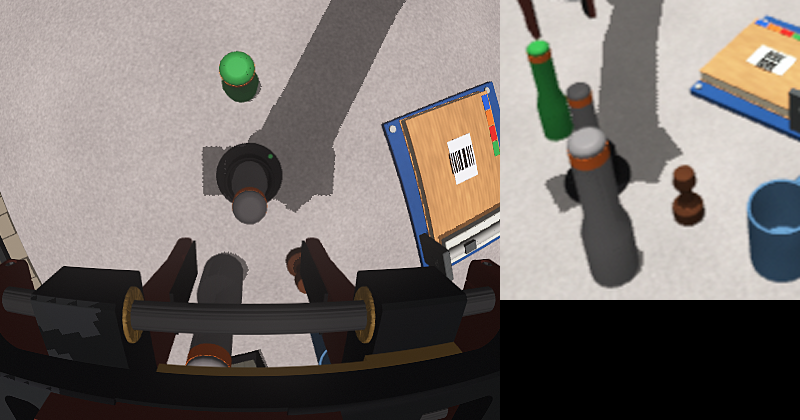

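The scanner is back upright in the cup (wrist view (250,205), clear of the fingers). Next is the gap to the right of the tab, with the gripper closed.

```bash
python3 -m crank '{"linear":[[0.005,0.02,0],[0.015,0.055,0],[0.025,0.09,0],[0.035,0.125,0],[0.045,0.16,0],[0.055,0.195,0],[0.065,0.23,0],[0.075,0.265,0]],"turn":[[0,0,0.03],[0,0,0.06],[0,0,0.09],[0,0,0.12],[0,0,0.15],[0,0,0.18],[0,0,0.21],[0,0,0.24]]}' 1 20 && python3 -m crank '{"linear":[[0.01,0.035,0],[0.02,0.07,0],[0.03,0.105,0],[0.04,0.14,0],[0.05,0.175,0],[0.06,0.205,0],[0.07,0.23,0],[0.078,0.25,0]],"turn":[[0,0,0.03],[0,0,0.06],[0,0,0.09],[0,0,0.12],[0,0,0.15],[0,0,0.18],[0,0,0.19],[0,0,0.19]]}' && python3 -m crank '{"linear":[[0,0,0],[0,0,0],[0,0,0]],"turn":[[0,0,0],[0,0,0],[0,0,0]]}' && python3 - <<'E'
from h import *
s=env.get_state();w,d=env.get_image("wrist");cv2.imwrite("pics/w3.png",w);np.save("w3.npy",d);np.savez("w3s.npz",p=s["tcp_pos"],r=s["tool_rot"])
print(s["tcp_pos"],s["tool_rot"],s["joint_positions"])
E
```

```text
clock: 14.18
tcp_pos: [497.1, -76.6, 442.7]
tool_rot: [-90.0, 0.1, -4.7]
ft_force: [-0.3, -0.7, 0.6]
grip_width: 0.085
clock: 14.85
tcp_pos: [575.3, 174.3, 442.0]
tool_rot: [-90.0, 0.2, 6.3]
ft_force: [0.4, -0.9, 0.1]
grip_width: 0.006
clock: 15.1
tcp_pos: [575.2, 170.5, 442.8]
tool_rot: [-90.1, 0.1, 6.0]
ft_force: [0.1, -0.4, -0.7]
grip_width: 0.004
[575.15026241 170.53406498 442.75631447] [-90.07510379   0.1216857    6.03554786] [-32.20093279  19.54452333  14.66693982  93.00402371  -5.18109525
  68.25840413  79.62516966]
```

View pics/w3.png

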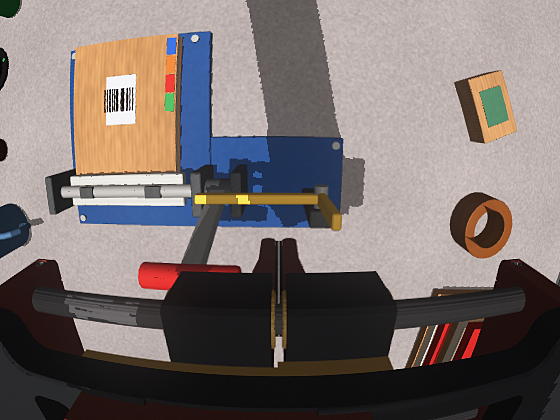

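The wrist view shows the tab's top at about (337,226), the handle's left end at (240,272), and the closed fingers at (280,245) between them. I'll compute positions.

```bash
python3 - <<'E'
from h import *
np.set_printoptions(suppress=True,precision=1)
s=np.load("w3s.npz");p,r=s["p"],s["r"];i=cv2.imread("pics/w3.png");D=np.load("w3.npy")
_,a=wray(278.3034,208.2897,p,r);a/=np.linalg.norm(a)
H=cv2.cvtColor(i,cv2.COLOR_BGR2HSV)
def cl(m):
    o=[]
    for v,u in np.argwhere(m):
        q,d=wray(u,v,p,r)
        if D[v,u]>0:o.append(q+d*D[v,u]/(d@a))
    return np.array(o)
m=cv2.inRange(H,(18,120,40),(35,255,255))>0;m[:180]=0;m[240:]=0;m[:,:190]=0;m[:,350:]=0
q=cl(m)
for lo,hi in[(180,205),(160,180),(140,160),(100,130)]:
    k=q[(q[:,2]>lo)&(q[:,2]<hi)];print(lo,len(k),k.mean(0),k.min(0),k.max(0))
m=cv2.inRange(H,(0,180,60),(6,255,255))>0;m[:255]=0;m[300:]=0;m[:,:130]=0;m[:,250:]=0
k=cl(m);print("handle",len(k),k.mean(0),k.min(0),k.max(0))
print(wz(337,224,190,p,r))
E
```

```text
180 213 [571.7 213.6 187.9] [565.8 209.8 180.1] [578.7 218.5 190.9]
160 116 [569.5 211.1 170.1] [565.7 209.  160.1] [577.9 216.6 180. ]
140 78 [569.5 210.8 149.6] [565.9 208.7 140.9] [578.3 215.4 159.6]
100 1404 [577.8 152.1 116.8] [565.9  88.6 107.1] [589.3 218.2 130. ]Traceback (most recent call last):
  File "<stdin>", line 17, in <module>
  File "<stdin>", line 9, in cl
  File "h.py", line 15, in wray
    c=env.camera_info("wrist");K=c["K"];T=np.array(c["T_tool_cam"])
ValueError: time passes only in moves, steps and waits
```

Tab: centre (572,~212), nearly upright. With the present yaw the 178 mm wide body would meet the raised catch arm, so I'll turn the gripper 90° (narrow side along y) before descending.

```bash
python3 -m crank '{"linear":[[0,0,0],[0,0,0],[0,0,0],[0,0,0],[0,0,0],[-0.003,0,0],[-0.003,0,0],[-0.003,0,0]],"turn":[[0,0,-0.1],[0,0,-0.22],[0,0,-0.34],[0,0,-0.46],[0,0,-0.58],[0,0,-0.7],[0,0,-0.82],[0,0,-0.94]]}' && python3 -m crank '{"linear":[[0,0,0],[0,0,0],[0,0,0],[0,0,0],[0,0,0],[0,0,0],[0,0,0],[0,0,0]],"turn":[[0,0,-0.12],[0,0,-0.24],[0,0,-0.36],[0,0,-0.48],[0,0,-0.58],[0,0,-0.63],[0,0,-0.63],[0,0,-0.63]]}' && python3 -m crank '{"linear":[[0,0.002,-0.02],[0,0.002,-0.04],[0,0.002,-0.06],[0,0.002,-0.075],[0,0.002,-0.085],[0,0.002,-0.085],[0,0.002,-0.085]],"turn":[[0,0,0],[0,0,0],[0,0,0],[0,0,0],[0,0,0],[0,0,0],[0,0,0]]}'
```

```text
clock: 15.82
tcp_pos: [572.1, 169.7, 444.1]
tool_rot: [-90.0, 0.0, -48.2]
ft_force: [-0.8, 0.1, -0.4]
grip_width: 0.003
clock: 16.48
tcp_pos: [572.2, 170.4, 444.1]
tool_rot: [-90.0, 0.0, -83.8]
ft_force: [0.0, -0.2, -1.0]
grip_width: 0.005
clock: 17.07
tcp_pos: [572.5, 173.1, 359.1]
tool_rot: [-90.0, -0.0, -83.9]
ft_force: [0.4, 0.1, 0.7]
grip_width: 0.008
```

```bash
python3 -m crank '{"linear":[[0,0.012,0],[0,0.024,-0.002],[-0.001,0.034,-0.002],[-0.0025,0.044,-0.004],[-0.003,0.053,-0.007],[-0.004,0.062,-0.011],[-0.005,0.07,-0.017],[-0.0055,0.077,-0.0235]],"turn":[[0,0,0],[0,0,0],[0,0,0],[0,0,0],[0,0,0],[0,0,0],[0,0,0],[0,0,0]]}' && python3 -m crank '{"linear":[[-0.0005,0.006,-0.008],[-0.001,0.011,-0.016],[-0.0013,0.0125,-0.02],[-0.0015,0.013,-0.0223],[-0.0015,0.013,-0.0223],[-0.0015,0.013,-0.0223]],"turn":[[0,0,0],[0,0,0],[0,0,0],[0,0,0],[0,0,0],[0,0,0]]}' && python3 - <<'E'
from h import *
s=env.get_state();p,d=env.get_image("scene");print(s["tcp_pos"],s["ft_force"])
w,_=env.get_image("top")
o=np.zeros((400,800,3),np.uint8);o[:,:400]=cv2.resize(p[150:300,260:410],(400,400),interpolation=2);o[:,400:]=cv2.resize(w[120:240,180:300],(400,400),interpolation=2);cv2.imwrite("pics/catch.png",o)
E
```

```text
clock: 17.73
tcp_pos: [566.7, 251.7, 334.9]
tool_rot: [-90.0, 0.0, -83.8]
ft_force: [1.6, -0.9, 0.5]
grip_width: 0.006
clock: 18.23
tcp_pos: [565.3, 263.2, 313.0]
tool_rot: [-90.0, -0.0, -83.9]
ft_force: [-0.1, -0.2, 0.3]
grip_width: 0.006
[565.33480361 263.21991332 313.0226072 ] [-0.10034477 -0.2484785   0.32335912]
```

View pics/catch.png

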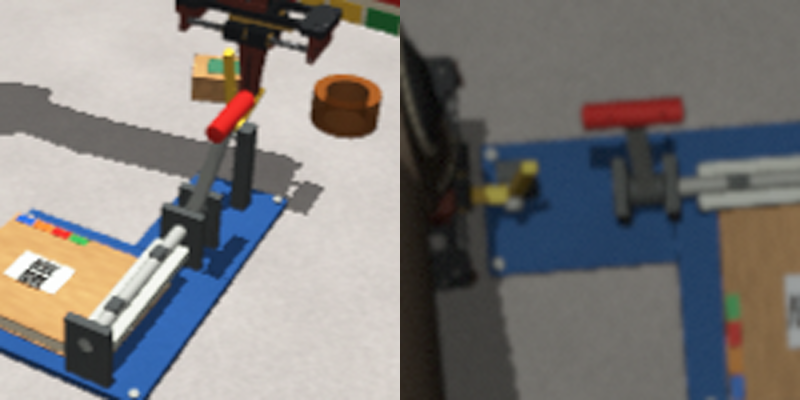

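The catch arm stands nearly upright (scene crop (230,55)) with the tab over to the left. I'll retreat upwards, measure the catch angle and compute the handle's pose.

```bash
python3 -m crank '{"linear":[[0,0,0.02],[0,0,0.05],[0,0,0.08],[0,0,0.11],[0,0,0.13],[0,0,0.13]],"turn":[[0,0,0],[0,0,0],[0,0,0],[0,0,0],[0,0,0],[0,0,0]]}' -1 && python3 -m crank '{"linear":[[0.005,-0.02,0],[0.015,-0.05,0],[0.025,-0.085,0],[0.035,-0.115,0],[0.045,-0.14,0],[0.055,-0.155,0],[0.057,-0.159,0],[0.057,-0.159,0]],"turn":[[0,0,0],[0,0,0],[0,0,0],[0,0,0],[0,0,0],[0,0,0],[0,0,0],[0,0,0]]}' && python3 - <<'E'
from h import *
np.set_printoptions(suppress=True,precision=1)
t=cv2.imread("pics/top0.png");H=cv2.cvtColor(t,cv2.COLOR_BGR2HSV);P=cloud("top",np.load("top0.npy"))
r=np.zeros(t.shape[:2],bool);r[140:255,195:345]=1
q=P[(cv2.inRange(H,(0,150,50),(6,255,255))>0)&r&(P[...,2]>190)&(P[...,2]<225)]
print("handle top",q.mean(0),q.min(0),q.max(0));v=np.linalg.svd(q[:,:2]-q[:,:2].mean(0))[2][0];print(v)
k=q[q[:,2]>213];print(k.mean(0))
s=env.get_state();w,d=env.get_image("wrist");p,D=env.get_image("scene");cv2.imwrite("pics/w4.png",w);np.save("w4.npy",d);np.savez("w4s.npz",p=s["tcp_pos"],r=s["tool_rot"])
Q=cloud("scene",D);m=cv2.inRange(cv2.cvtColor(p,cv2.COLOR_BGR2HSV),(18,130,60),(35,255,255))>0
q=Q[m&(abs(Q[...,0]-570)<40)&(abs(Q[...,1]-210)<120)&(Q[...,2]>100)&(Q[...,2]<250)]
for lo in range(100,245,20):
    k=q[(q[:,2]>=lo)&(q[:,2]<lo+20)]
    if len(k):print(lo,len(k),k.mean(0))
print(s["tcp_pos"],s["tool_rot"],s["joint_positions"])
E
```

```text
clock: 18.83
tcp_pos: [566.4, 262.9, 448.5]
tool_rot: [-89.6, 0.2, -83.9]
ft_force: [-0.5, 0.0, 0.0]
grip_width: 0.421
clock: 19.5
tcp_pos: [622.6, 103.0, 442.8]
tool_rot: [-90.0, -0.0, -84.0]
ft_force: [0.3, 0.6, 0.2]
grip_width: 0.992
handle top [623.5 104.9 215. ] [613.5  66.8 206.6] [634.3 142.5 221.7]
[-0.1  1. ]
[623.3 104.9 216.5]
100 5 [574.5 231.4 117.8]
120 15 [566.6 277.9 130.3]
160 11 [575.5 192.3 173.7]
180 23 [575.7 188.7 190. ]
200 22 [576.3 182.2 210.5]
220 17 [576.6 180.2 227.8]
[622.6 103.  442.8] [-90.  -0. -84.] [-37.1  24.6  33.2  89.4 -14.   70.2   4.5]
```

View pics/w4.png

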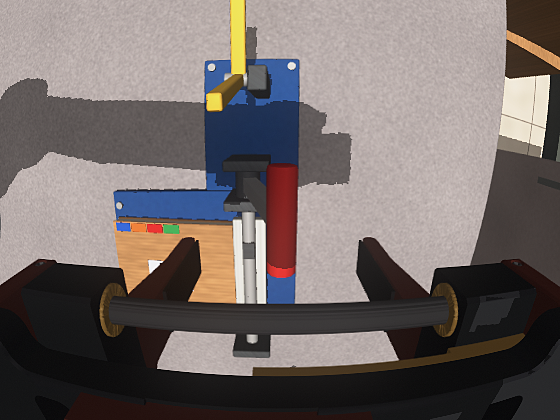

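The picture shows the red bar (283,220) between the open fingers and the catch arm up and clear at (237,60). The scene depth puts the catch at about 1.3 rad. I'll tilt 0.25 rad to match the lever, then descend and grip.

```bash
python3 -m crank '{"linear":[[0.01,0.001,0],[0.025,0.003,-0.005],[0.04,0.005,-0.012],[0.05,0.006,-0.018],[0.0555,0.0075,-0.022],[0.0555,0.0075,-0.022],[0.0555,0.0075,-0.022]],"turn":[[-0.005,0.05,0],[-0.01,0.1,0],[-0.015,0.15,0],[-0.02,0.2,0],[-0.025,0.249,0],[-0.025,0.249,0],[-0.025,0.249,0]]}' && python3 -m crank '{"linear":[[-0.003,0,-0.012],[-0.006,-0.0005,-0.024],[-0.009,-0.001,-0.036],[-0.012,-0.001,-0.047],[-0.0135,-0.0014,-0.054],[-0.014,-0.0014,-0.055],[-0.014,-0.0014,-0.055]],"turn":[[0,0,0],[0,0,0],[0,0,0],[0,0,0],[0,0,0],[0,0,0],[0,0,0]]}'
```

```text
clock: 20.18
tcp_pos: [677.7, 113.8, 420.1]
tool_rot: [-104.4, 0.1, -83.8]
ft_force: [-0.7, -1.0, 0.0]
grip_width: 1.002
clock: 20.77
tcp_pos: [663.6, 111.0, 366.3]
tool_rot: [-104.3, 0.1, -83.9]
ft_force: [-0.1, 0.1, 1.0]
grip_width: 0.996
```

```bash
python3 -m crank '{"linear":[[0,0,0],[0,0,0],[0,0,0],[0,0,0],[0,0,0],[0,0,0],[0,0,0],[0,0,0]],"turn":[[0,0,0],[0,0,0],[0,0,0],[0,0,0],[0,0,0],[0,0,0],[0,0,0],[0,0,0]]}' 1 40 && python3 -m crank '{"linear":[[0,0,0],[0,0,0],[0,0,0],[0,0,0],[0,0,0],[0,0,0]],"turn":[[0,0,0],[0,0,0],[0,0,0],[0,0,0],[0,0,0],[0,0,0]]}'; python3 -c "from plant import env;print(env.get_state()['joint_positions'])"
```

```text
clock: 21.43
tcp_pos: [663.9, 110.6, 366.1]
tool_rot: [-104.3, 0.1, -83.9]
ft_force: [0.5, 0.6, -0.3]
grip_width: 0.432
clock: 21.93
tcp_pos: [664.1, 110.7, 366.1]
tool_rot: [-104.3, 0.1, -83.9]
ft_force: [4.1, -0.1, -2.0]
grip_width: 0.24
[-31.77923175  37.17035072  30.8282801   81.26368937 -17.82875552
  81.10764911   7.24498067]
```

Gripped (21 mm). Now I'll pull along an arc about the hinge, leaning with the lever.

```bash
python3 -m crank '{"linear":[[-0.0153,-0.0015,0.0035],[-0.0307,-0.0031,0.0062],[-0.0495,-0.005,0.0084],[-0.0683,-0.0069,0.0095],[-0.0872,-0.0088,0.0094],[-0.106,-0.0107,0.0083],[-0.1247,-0.0125,0.0059],[-0.1432,-0.0144,0.0025]],"turn":[[0.005,-0.0498,0],[0.01,-0.0995,0],[0.016,-0.159,0],[0.022,-0.219,0],[0.028,-0.279,0],[0.034,-0.338,0],[0.04,-0.398,0],[0.046,-0.458,0]]}' - 50
```

```text
clock: 22.6
tcp_pos: [519.9, 96.2, 368.1]
tool_rot: [-77.7, -0.1, -83.9]
ft_force: [11.0, 0.4, -17.5]
grip_width: 0.239
```

```bash
python3 -m crank '{"linear":[[-0.0183,-0.0018,-0.0065],[-0.0362,-0.0036,-0.0122],[-0.0539,-0.0054,-0.019],[-0.071,-0.0071,-0.0267],[-0.0795,-0.008,-0.031],[-0.0795,-0.008,-0.031],[-0.0795,-0.008,-0.031]],"turn":[[0.006,-0.0597,0],[0.012,-0.1194,0],[0.018,-0.179,0],[0.024,-0.2388,0],[0.027,-0.2687,0],[0.027,-0.2687,0],[0.027,-0.2687,0]]}' && python3 -c "
from plant import env
s=env.get_state();print(s['joint_positions'],s['ft_force'],s['tcp_pos'])"
```

```text
clock: 23.18
tcp_pos: [441.8, 88.1, 339.2]
tool_rot: [-62.3, -0.1, -83.9]
ft_force: [1.6, -1.4, 8.7]
grip_width: 0.24
[-57.32733288   4.18735661  40.0190515  132.07411078   9.48010577
  17.74810905 -20.24752273] [ 1.57513249 -1.3869348   8.69887916] [441.7565128   88.14690626 339.19286067]
```

```bash
python3 -m crank '{"linear":[[-0.0028,-0.0003,-0.0016],[-0.0055,-0.0006,-0.003],[-0.0055,-0.0006,-0.003],[-0.0055,-0.0006,-0.003]],"turn":[[0.001,-0.01,0],[0.002,-0.02,0],[0.002,-0.02,0],[0.002,-0.02,0]]}' && python3 -m crank '{"linear":[[-0.0025,-0.0003,-0.0016],[-0.005,-0.0005,-0.003],[-0.005,-0.0005,-0.003],[-0.005,-0.0005,-0.003]],"turn":[[0,0,0],[0,0,0],[0,0,0],[0,0,0]]}'
```

```text
clock: 23.52
tcp_pos: [436.7, 87.7, 336.4]
tool_rot: [-61.1, -0.1, -83.9]
ft_force: [-2.5, -0.3, 14.7]
grip_width: 0.237
clock: 23.85
tcp_pos: [434.6, 87.4, 335.4]
tool_rot: [-60.6, 0.0, -83.9]
ft_force: [14.3, -1.8, 7.7]
grip_width: 0.235
```

Pushing another 5 mm moved it only 2 mm and the force rose to 16 N, so the lever is at the stop (computed lean 0.50 rad). I'll add a small margin, hold and check.

```bash
python3 -m crank '{"linear":[[-0.0015,-0.0001,-0.001],[-0.0015,-0.0001,-0.001],[-0.0015,-0.0001,-0.001],[-0.0015,-0.0001,-0.001],[-0.0015,-0.0001,-0.001],[-0.0015,-0.0001,-0.001],[-0.0015,-0.0001,-0.001],[-0.0015,-0.0001,-0.001]],"turn":[[0,0,0],[0,0,0],[0,0,0],[0,0,0],[0,0,0],[0,0,0],[0,0,0],[0,0,0]]}' && python3 - <<'E'
from h import *
s=env.get_state();print(s["tcp_pos"],s["tool_rot"],s["ft_force"],s["grip_width"])
p,_=env.get_image("scene");t,_=env.get_image("top")
o=np.zeros((560,800,3),np.uint8);o[:375,:500]=cv2.resize(p[120:390,100:460],(500,375),interpolation=2);o[:300,500:]=cv2.resize(t[130:300,300:470],(300,300),interpolation=2)
o[375:555,:300]=cv2.resize(t[140:260,100:300],(300,180),interpolation=2);cv2.imwrite("pics/end.png",o)
E
```

```text
clock: 24.52
tcp_pos: [434.1, 87.3, 335.1]
tool_rot: [-60.5, 0.0, -84.0]
ft_force: [18.3, -1.5, 8.4]
grip_width: 0.242
[434.09143248  87.30865922 335.07467791] [-6.05104670e+01  3.71531100e-02 -8.39575392e+01] [18.29181638 -1.51250478  8.39818937] 0.24178354910920435
```

View pics/end.png

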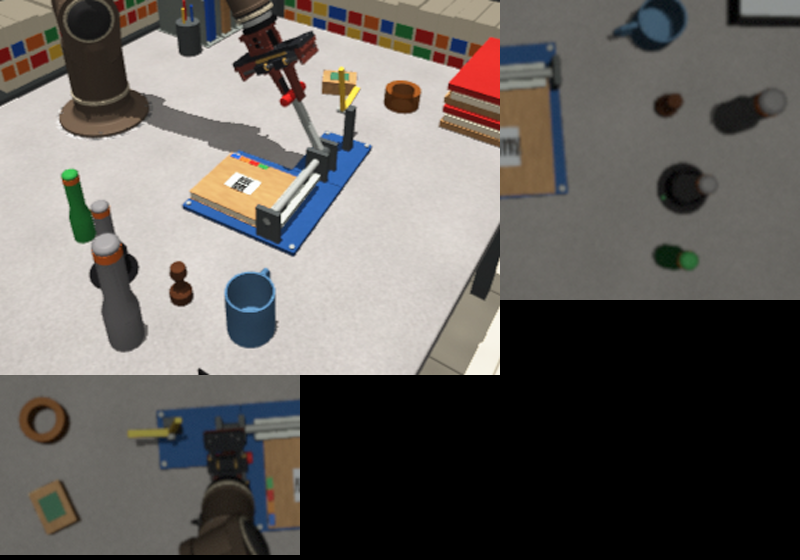

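The lever is pulled fully towards the robot in the gripper at (293,97). The catch stands up and clear at (342,90), the scanner is upright in its cup at (100,240), and the bystanders are where they were. Handing in.

```bash
python3 -c "
from plant import env
print(env.finish_job())"
```

```text
the job is handed in; nothing more can be done
None
```

The whole job was done in the order you asked and handed in at about 24.6 s; no verdict came back.

- **Scanner:** I took the smaller grey scanner from the black cup. I held it still for about 2.5 s, pointing straight down about 80 mm above the label centre (within about 2 mm sideways). Then I stood it back in the cup and let go; the last picture shows it upright there.
- **Catch:** I pushed it over by its tab. Measured from the scene camera after I let go, it stood at about 1.3 rad, and the last picture still shows the arm nearly upright.
- **Lever:** I pulled it until pushing further barely moved it and the resisting force rose to about 20 N. The computed lean is 0.50 rad, which is the stop. The gripper finished still holding it, at 50 N grip.
- **Bystanders:** The mug, stamp, clip box and tape roll look unmoved in the last picture.

No check failed. The wrist force briefly reached about 20 N during the pull because my arc ran slightly high, and I lowered the path for the rest. One colour measurement stopped with an error after the tab had been measured. I took the handle position from the earlier top view instead.

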